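# Line up the finger planes by length on the luthier's tool plank

## Task

Put the four steel finger planes away on the wooden plank, one on each cork strip, in order of length: the longest on the strip next to the dark end block, then each shorter one in turn, the shortest next to the round tin. Each must stand sole down, centred on its strip and lying lengthwise along it (which end points forward does not matter). Set them down rather than dropping them, let go of them all, and do not disturb the tin.

Things in the scene. Friction and masses are not known exactly. Their poses are not given: they have to be found in the camera images.
- plane_110: The longest of four violin-maker's finger planes: open steel body filled with dark wood, with a slanting steel blade. 110 mm long (its x axis), 34 mm wide (y), flat parallel sides 26 mm high; the blade in the middle rises to about 36 mm. About 330 g. Stands sole down on the bench at the start. Origin: centre of the sole, x along its length, z up.
- plane_90: The second longest of four violin-maker's finger planes: open steel body filled with dark wood, with a slanting steel blade. 90 mm long (its x axis), 30 mm wide (y), flat parallel sides 26 mm high; the blade in the middle rises to about 36 mm. About 230 g. Stands sole down on the bench at the start. Origin: centre of the sole, x along its length, z up.
- plane_70: The third longest of four violin-maker's finger planes: open steel body filled with dark wood, with a slanting steel blade. 70 mm long (its x axis), 26 mm wide (y), flat parallel sides 26 mm high; the blade in the middle rises to about 36 mm. About 150 g. Stands sole down on the bench at the start. Origin: centre of the sole, x along its length, z up.
- plane_50: The shortest of four violin-maker's finger planes: open steel body filled with dark wood, with a slanting steel blade. 50 mm long (its x axis), 22 mm wide (y), flat parallel sides 26 mm high; the blade in the middle rises to about 36 mm. About 90 g. Stands sole down on the bench at the start. Origin: centre of the sole, x along its length, z up.
- strip_a: One of four identical cork strips glued across a pale wooden plank, side by side in a straight row 85 mm apart centre to centre; they do not move. 124 mm long (its x axis, across the plank), 44 mm wide (y, along the row), 3 mm thick. Origin: centre of its underside, 18 mm above the bench; its upper face, where a plane stands, is 21 mm above the bench. The plank is 140 x 500 x 18 mm.
- strip_b: One of four identical cork strips glued across a pale wooden plank, side by side in a straight row 85 mm apart centre to centre; they do not move. 124 mm long (its x axis, across the plank), 44 mm wide (y, along the row), 3 mm thick. Origin: centre of its underside, 18 mm above the bench; its upper face, where a plane stands, is 21 mm above the bench. The plank is 140 x 500 x 18 mm.
- strip_c: One of four identical cork strips glued across a pale wooden plank, side by side in a straight row 85 mm apart centre to centre; they do not move. 124 mm long (its x axis, across the plank), 44 mm wide (y, along the row), 3 mm thick. Origin: centre of its underside, 18 mm above the bench; its upper face, where a plane stands, is 21 mm above the bench. The plank is 140 x 500 x 18 mm.
- strip_d: One of four identical cork strips glued across a pale wooden plank, side by side in a straight row 85 mm apart centre to centre; they do not move. 124 mm long (its x axis, across the plank), 44 mm wide (y, along the row), 3 mm thick. Origin: centre of its underside, 18 mm above the bench; its upper face, where a plane stands, is 21 mm above the bench. The plank is 140 x 500 x 18 mm.
- end_block: Dark wooden end block fixed on the plank at one end of the row (either end), 120 mm across the plank, 28 mm along the row, 40 mm high (top 58 mm above the bench), its centre 87.5 mm beyond the last strip's centre. Origin: centre of its underside, on the plank.
- wax_tin: Flat round metal tin, 46 mm in diameter, 17 mm high, standing loose on the plank at the other end of the row, 87.5 mm beyond that strip's centre. Not to be disturbed. Origin: centre of its underside.
Things that resemble listed ones, but are neither listed nor needed, are in the scene too. Leave any red look-alike of the plane_50 alone.

How it is judged:
At the end, for the whole second after the job is handed in: Counted from the end block, the planes stand in the order 110, 90, 70, 50 mm, each centred within 14 mm of its strip's centre, lengthwise within 0.2 rad of it, upright within 0.1 rad, resting on the strip (sole 17 to 25 mm above the bench), released and at rest (((horizontal distance between end_block and strip_a below 0.12 m and horizontal distance between plane_110 and strip_a below 0.014 m and angle between the x axis of plane_110 and the x axis of strip_a, either way round below 0.2 rad and horizontal distance between plane_90 and strip_b below 0.014 m and angle between the x axis of plane_90 and the x axis of strip_b, either way round below 0.2 rad and horizontal distance between plane_70 and strip_c below 0.014 m and angle between the x axis of plane_70 and the x axis of strip_c, either way round below 0.2 rad and horizontal distance between plane_50 and strip_d below 0.014 m and angle between the x axis of plane_50 and the x axis of strip_d, either way round below 0.2 rad) or (horizontal distance between end_block and strip_d below 0.12 m and horizontal distance between plane_110 and strip_d below 0.014 m and angle between the x axis of plane_110 and the x axis of strip_d, either way round below 0.2 rad and horizontal distance between plane_90 and strip_c below 0.014 m and angle between the x axis of plane_90 and the x axis of strip_c, either way round below 0.2 rad and horizontal distance between plane_70 and strip_b below 0.014 m and angle between the x axis of plane_70 and the x axis of strip_b, either way round below 0.2 rad and horizontal distance between plane_50 and strip_a below 0.014 m and angle between the x axis of plane_50 and the x axis of strip_a, either way round below 0.2 rad)) and angle between each of plane_110, plane_90, plane_70, plane_50's own z axis and vertical below 0.1 rad and height (world z) of plane_110 between 0.017 and 0.025 m and linear speed of each of plane_110, plane_90, plane_70, plane_50 below 0.02 m/s and angular speed of each of plane_110, plane_90, plane_70, plane_50 below 0.2 rad/s and contact force between the fingers and plane_110 below 0.1 N and height (world z) of plane_90 between 0.017 and 0.025 m and contact force between the fingers and plane_90 below 0.1 N and height (world z) of plane_70 between 0.017 and 0.025 m and contact force between the fingers and plane_70 below 0.1 N and height (world z) of plane_50 between 0.017 and 0.025 m and contact force between the fingers and plane_50 below 0.1 N); the robot touches nothing.
It fails at once if the wax tin is pushed more than 20 mm from its place or tipped over (distance of wax_tin from where it was at the start of the episode above 0.02 m or angle between wax_tin's own z axis and vertical above 0.5 rad).
It fails at once if a plane is let go in the air, more than 40 mm above the strips ((height (world z) of plane_110 above 0.061 m and contact force between the fingers and plane_110 below 0.05 N) or (height (world z) of plane_90 above 0.061 m and contact force between the fingers and plane_90 below 0.05 N) or (height (world z) of plane_70 above 0.061 m and contact force between the fingers and plane_70 below 0.05 N) or (height (world z) of plane_50 above 0.061 m and contact force between the fingers and plane_50 below 0.05 N)).
It also fails if it takes over 99 s, if anything falls off the work surface, if the arm or the gripper's body presses on something with over 40 N, if the wrist force passes 120 N, or if a joint passes its speed limit or range.

## Robot

A 6-joint arm with a two-finger parallel gripper is mounted at the origin on the work surface. World frame = base frame: x ahead of the robot, y to its left, z up, the work surface at z = 0. Lengths are in m, angles in rad, forces in N, time in s.
With the tool pointing down it reaches from about 0.275 to 0.75 m from the base axis. Payload 10.2 kg.
Tool frame: the origin (TCP) lies on the centre line of the jaws, within the pads' length; the fingertips stand 22 mm ahead of it and the grasp point (between the pads) lies 3 mm ahead of it; z points along the fingers, y is the direction in which the jaws open and shut (so a half turn about z gives the same grasp; the last joint's range is limited). The gripper opens to 88 mm and grips with 3 to 60 N. Pads are 18 mm wide; open, the fingers measure 123 mm over their backs; the gripper's body (75 mm by 187 mm) begins 45 mm behind the grasp point.
Start: joints at [-1.57, 0.313, 1.498, -0, 1.331, -0.223], TCP at [0.117, -0.512, 0.261] pointing down, gripper open.
Joint ranges: [-2.94, 2.94], [-0.97, 2.17], [0.19, 2.56], [-1.23, 4.37], [0.02, 3.11], [-2.88, 2.88]. Speed limits (rad/s): [2.39, 2.39, 3.01, 3.14, 3.14, 3.14].

## Interface

Orientations are given as a rotation vector (axis times angle).
In Python, from plant import r gives the robot as it stands. Calls block until the motion is done:
- r.movep(position, orientation): joint-space move of the TCP to a pose.
- r.line_to(position, vel=0.15, ori=None): straight line of the TCP; ori=None keeps the orientation; vel is the mean speed in m/s.
- r.movej(angles): joint-space move.
- r.set_gripper(opening): finger opening in m; the grip force is fixed at half the most; returns when the fingers have stopped.
- r.hold(seconds).
- r.solve_ik(position, orientation): joint angles nearest the present ones, or None.
- r.observe(): the state.
- r.snapshot(name): name is "scene" or "top"; returns the picture (420x560x3 uint8, red, green, blue); there is no depth.
- r.camera_model(name): a dict with "fx", "fy", "cx", "cy" (pixels), "k1" (the pictures are not rectified: a ray, as slopes to the right and down, at radius r is drawn at 1 + k1 r^2 times it, then the intrinsics apply), "rvec" (rotation vector, rad) and "tvec" (3), from world to camera coordinates, as OpenCV has them. Camera axes: x right, y down, z forward; pixel columns grow to the right and rows downward; lengths in m; the calibration is good to about 2 mm. A picture is of the moment at which its call begins. camera_model takes no time and is no camera call.
A pose or a line that the arm cannot do raises r.PlanningError and nothing moves.
- r.hand_in(): hands the job in, once; it reports no verdict.
The state is a dict: "t": time; "qpos": joint angles; "joint_vel": joint speeds; "tau": joint torques, N m; "eef_pos": TCP position; "tool_rot": TCP orientation; "ft_force": force on the tool from outside, world axes, zero at the start; "moment": the same for the moment, N m; "width": finger opening in m.
Only numpy, scipy, OpenCV 4.12 (cv2) and the standard library are available. Lean on these libraries where they do the work, as an engineer would, in place of code of your own. Each camera call takes 0.05 s, during which the arm holds its last target.

## Working session

There is one attempt and no reset: what is moved stays moved. The work goes in short steps, each a Python script; the robot and the scene stay as the last script left them, time stands still between calls to the robot, and variables do not carry over. Pictures are saved under pics/ and viewed, and the job is handed in when it is done.

```bash
mkdir -p pics; ls
python3 - <<'E'
from plant import r
import cv2,numpy as np
for n in("scene","top"):
    im=r.snapshot(n); cv2.imwrite(f"pics/{n}0.png",im[:,:,::-1]); print(n,r.camera_model(n))
o=r.observe();print(o['t'],o['eef_pos'],o['tool_rot'],o['width'])
E
```

```text
pics
scene {'fx': 388.9920403632786, 'fy': 388.9920403632786, 'cx': 283.41760322132654, 'cy': 211.52204272195934, 'k1': 0.02300387266885002, 'rvec': array([ 1.10877349,  2.1210056 , -1.16804047]), 'tvec': array([ 0.26455203, -0.18747167,  1.04420356])}
top {'fx': 486.52755292546317, 'fy': 486.52755292546317, 'cx': 279.0984315640082, 'cy': 207.32078632673088, 'k1': -0.16341836471947113, 'rvec': array([ 2.14355137, -2.19887342,  0.08479658]), 'tvec': array([0.04542759, 0.52499136, 0.8411152 ])}
0.1 [ 0.11650707 -0.51173017  0.26024034] [-3.12086791e+00 -3.50679825e-01 -2.26139205e-04] 0.08800416517253351
```

View pics/scene0.png

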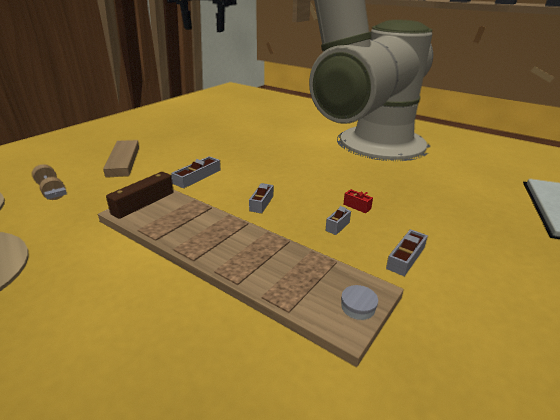

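View pics/top0.png

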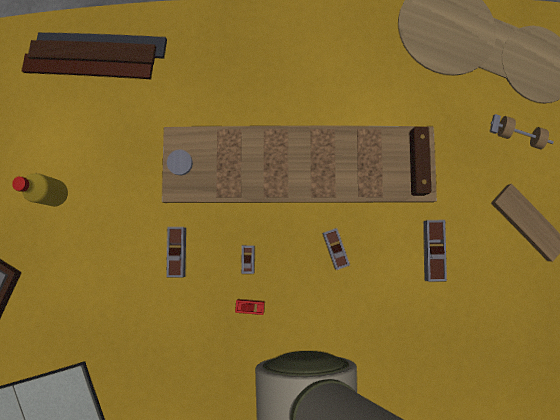

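The top view shows four steel planes at about (176,252), (248,260), (335,249) and (435,250). The red look-alike is at (250,307), the tin at (178,162) on the left, and the end block at (420,160) on the right. Next I'll measure them.

```bash
cat > h.py <<'E'
from plant import r
import cv2,numpy as np
from scipy.spatial.transform import Rotation as R
def cast(name,px,z):
    m=r.camera_model(name); px=np.asarray(px,float).reshape(-1,1,2)
    K=np.array([[m['fx'],0,m['cx']],[0,m['fy'],m['cy']],[0,0,1]])
    n=cv2.undistortPointsIter(px,K,np.array([m['k1'],0,0,0.]),None,None,(3,50,1e-10)).reshape(-1,2)
    A=cv2.Rodrigues(m['rvec'])[0]; c=-A.T@m['tvec']
    d=np.c_[n,np.ones(len(n))]@A
    return c+d*((z-c[2])/d[:,2])[:,None]
def rect(pts):
    (x,y),(w,h),a=cv2.minAreaRect((pts[:,:2]*1000).astype(np.float32))
    if w<h: w,h,a=h,w,a+90
    return np.array([x,y])/1000,w,h,(a+90)%180-90   # long-axis angle deg
def mask(im):
    hsv=cv2.cvtColor(im,cv2.COLOR_RGB2HSV)
    return (~((hsv[...,0]>=19)&(hsv[...,0]<=30)&(hsv[...,1]>170))).astype(np.uint8)*255
def blobs(name,im,z=.013,amin=200,amax=3000):
    cs,_=cv2.findContours(mask(im),cv2.RETR_EXTERNAL,cv2.CHAIN_APPROX_NONE)
    out=[]
    for c in cs:
        if amin<cv2.contourArea(c)<amax:
            out.append((c.reshape(-1,2).mean(0).round(),)+rect(cast(name,c,z)))
    return out
E
python3 - <<'E'
from h import *
im=cv2.imread("pics/top0.png")[:,:,::-1].copy()
cv2.imwrite("pics/mask0.png",mask(im))
for b in blobs("top",im): print(*b)
for b in blobs("top",im,.009,8000,40000): print('big',*b)
# end block / tin / strips
hsv=cv2.cvtColor(im,cv2.COLOR_RGB2HSV)
for n,(u,v) in dict(cork=(229,160),plank=(250,190),gap=(252,150),tin=(178,160),block=(420,150)).items(): print(n,hsv[v-2:v+3,u-2:u+3].reshape(-1,3).mean(0))
cr=im[215:330,150:460,::-1]; cv2.imwrite("pics/crop0.png",cv2.resize(cr,None,fx=2.5,fy=2.5,interpolation=cv2.INTER_CUBIC))
cr=im[115:210,155:445,::-1]; cv2.imwrite("pics/crop1.png",cv2.resize(cr,None,fx=2.7,fy=2.7,interpolation=cv2.INTER_CUBIC))
E
```

```text
[250. 307.] [0.35091791 0.08966577] 55.82958221435547 28.710296630859375 81.80421447753906
[  6. 287.] [0.38466574 0.54666162] 113.01322174072266 45.95551681518555 -0.9112319946289062
[248. 259.] [0.4356568  0.08913754] 49.99285888671875 26.91078758239746 -1.2328033447265625
[336. 249.] [ 0.44866785 -0.06742516] 76.04217529296875 30.952579498291016 17.748245239257812
[176. 251.] [0.45189948 0.21928879] 92.09077453613281 38.64711380004883 -0.8011322021484375
[435. 250.] [ 0.44197961 -0.24720477] 112.92151641845703 43.29792404174805 -0.908203125
[528. 222.] [ 0.4863288  -0.43628925] 167.95315551757812 64.34920501708984 46.20746612548828
[ 52. 193.] [0.56305237 0.45978149] 61.5715217590332 50.712013244628906 -65.20910835266113
[ 26. 188.] [0.57748126 0.51351898] 68.84454345703125 33.509361267089844 58.99883270263672
[520. 131.] [ 0.6592442  -0.43498541] 135.06092834472656 44.31134033203125 73.49279022216797
[85.  4.] [0.93982068 0.41605328] 394.9972229003906 40.579978942871094 83.76715850830078
big [299. 164.] [ 0.60675995 -0.00584357] 505.859130859375 145.03025817871094 88.55775451660156
big [485.  47.] [ 0.84125494 -0.37525525] 353.3880920410156 183.8735809326172 73.54700469970703
cork [ 14.08 102.   104.52]
plank [ 16.12  95.72 106.8 ]
gap [ 16.44  94.72 119.04]
tin [120.84  23.76 113.96]
block [ 10.12 129.28  57.84]
```

View pics/crop0.png

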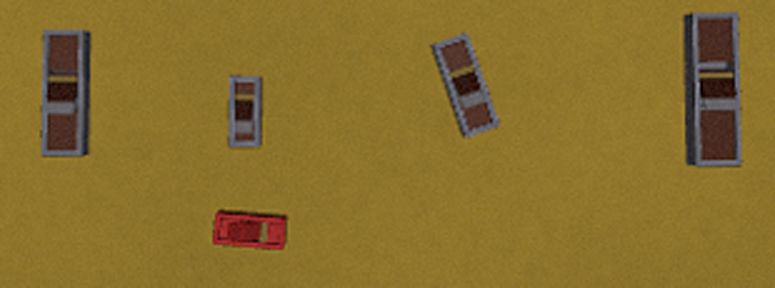

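View pics/crop1.png

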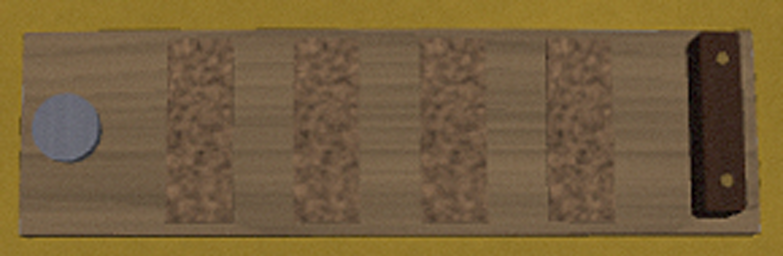

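View pics/mask0.png

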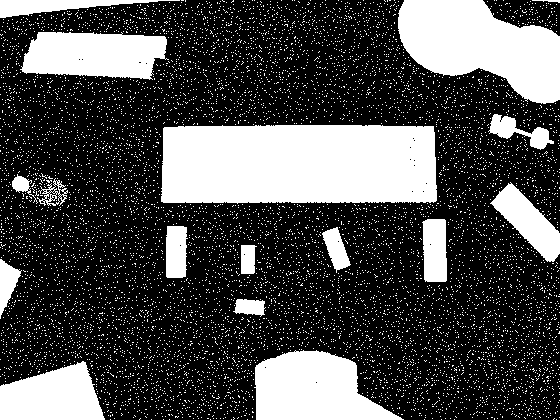

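The enlarged crop confirms four steel-grey bodies with the expected relative lengths. The rectangles give 113, 92, 76 and 50 mm for 110 (435,250), 90 (176,252), 70 (336,249) and 50 (248,259). The object at (250,307) is red, so I leave it alone. The block is on the right, so the order from the right is 110, 90, 70, 50. I'll cross-check the strip centres against the cork itself.

Run:
```python
from h import *
im=cv2.imread("pics/top0.png")[:,:,::-1].copy()
lab=cv2.GaussianBlur(cv2.cvtColor(im,cv2.COLOR_RGB2LAB),(0,0),1.5)
a=lab[130:197,195:400,1].astype(float)
t,m=cv2.threshold(lab[130:200,195:400,1].copy(),0,255,cv2.THRESH_OTSU); print('otsu',t)
m=cv2.morphologyEx(m,cv2.MORPH_OPEN,np.ones((5,5)))
cs,_=cv2.findContours(m,cv2.RETR_EXTERNAL,cv2.CHAIN_APPROX_NONE,offset=(195,130))
for c in cs:
    if cv2.contourArea(c)>300: print('cork',*rect(cast("top",c,.021)))
# hand-read strip corners from crop (2.7x)
for x0,x1 in((167,234),(294,360),(421,487),(547,614)):
    print('eye',cast("top",[[155+(x0+x1)/2/2.7,115+130/2.7]],.021).round(4))
mk=cv2.morphologyEx(mask(im),cv2.MORPH_OPEN,np.ones((5,5)))
cs,_=cv2.findContours(mk,cv2.RETR_EXTERNAL,cv2.CHAIN_APPROX_NONE)
for c in cs:
    A=cv2.contourArea(c)
    if 200<A<3000: 
        q=rect(cast("top",c,.013)); 
        if abs(q[0][0]-.44)<.02: print('plane',A,*q)
    elif 15000<A<25000:
        q=rect(cast("top",c,.009)); print('plank',*q)
        d=np.array([np.cos(np.radians(q[3])),np.sin(np.radians(q[3]))])
        for k in(-1.5,-.5,.5,1.5): print('   strip',q[0]+d*.085*k)
```

```text
otsu 133.0
cork [ 0.60378998 -0.13346747] 119.53414916992188 43.504600524902344 -1.715850830078125
cork [ 0.60473901 -0.04846524] 120.64149475097656 43.102108001708984 -1.3200607299804688
cork [0.60785229 0.03664476] 118.84283447265625 41.74285125732422 -1.5146408081054688
cork [0.60939111 0.12185626] 121.0227279663086 42.92190933227539 -1.7960662841796875
eye [[0.6085 0.1199 0.021 ]]
eye [[0.6061 0.0354 0.021 ]]
eye [[ 0.6039 -0.0492  0.021 ]]
eye [[ 0.602 -0.134  0.021]]
plane 355.5 [0.43569537 0.09092885] 49.99285888671875 23.32733917236328 -1.2328033447265625
plane 609.5 [ 0.4501875  -0.06721778] 73.03633117675781 30.320369720458984 17.87261962890625
plane 959.5 [0.45177271 0.22048378] 92.08969116210938 36.69373321533203 -1.31439208984375
plane 1342.0 [ 0.44198944 -0.24739693] 112.78739166259766 42.44242858886719 -1.1572341918945312
plank [ 0.60726129 -0.00603696] 505.7724304199219 143.25094604492188 88.6898422241211
   strip [ 0.60434606 -0.13350362]
   strip [ 0.60628955 -0.04852585]
   strip [0.60823304 0.03645193]
   strip [0.61017652 0.12142971]
```

```bash
cat >> h.py <<'E'
STR={110:(.6041,-.1335),90:(.6057,-.0485),70:(.6080,.0366),50:(.6098,.1217)}
PL={110:(.4420,-.2474,-1.1,34),90:(.4518,.2200,-1.1,30),70:(.4500,-.0673,17.8,26),50:(.4357,.0905,-1.2,22)}
def ori(deg): return (R.from_euler('z',deg,degrees=True)*R.from_euler('x',180,degrees=True)).as_rotvec()
def st(tag):
    o=r.observe(); print(tag,'t%.2f'%o['t'],o['eef_pos'].round(4),'w%.4f'%o['width'],'F',o['ft_force'].round(1)); return o
def best(p,deg):
    q0=r.observe()['qpos']; c=[]
    for k in(0,180,-180):
        q=r.solve_ik(p,ori(deg+k))
        if q is not None: c.append((np.abs(np.array(q)-q0).max(),deg+k))
    return min(c)[1]
ZG=.025
def go(n,pick=True):
    x,y,a,w=PL[n]; sx,sy=STR[n]
    g=best([x,y,.12],a); h=g-a
    r.movep([x,y,.12],ori(g)); r.set_gripper(w/1000+.034)
    r.line_to([x,y,ZG],vel=.12); st('down')
    r.set_gripper(0.0); o=st('grip')
    if abs(o['width']-w/1000)>.004: print('BAD GRIP'); return
    r.line_to([x,y,.10],vel=.15); st('lift')
    r.movep([sx,sy,.10],ori(-1.4+h)); 
    r.line_to([sx,sy,.055],vel=.1); r.line_to([sx,sy,ZG+.0215],vel=.03); r.hold(.2); st('set')
    r.set_gripper(w/1000+.022); st('open'); r.line_to([sx,sy,.13],vel=.15); st('up')
def look(name):
    for n in("top","scene"): cv2.imwrite(f"pics/{n}_{name}.png",r.snapshot(n)[:,:,::-1])
E
python3 - <<'E'
from h import *
go(110); look('a')
E
```

```text
down t3.15 [ 0.4423 -0.2477  0.0256] w0.0681 F [ 0.1 -0.2  0.1]
grip t3.76 [ 0.442  -0.2473  0.0251] w0.0338 F [0.4 1.5 3.1]
lift t4.41 [ 0.4415 -0.247   0.0991] w0.0338 F [ 0.2  0.4 -3.1]
set t6.45 [ 0.6041 -0.1335  0.0465] w0.0334 F [-0.7  0.8 -4.6]
open t6.96 [ 0.6042 -0.1335  0.0466] w0.0560 F [ 1.2 -0.3  0.3]
up t7.67 [ 0.6037 -0.1333  0.1291] w0.0560 F [ 0.5 -0.3 -0. ]
```

View pics/scene_a.png

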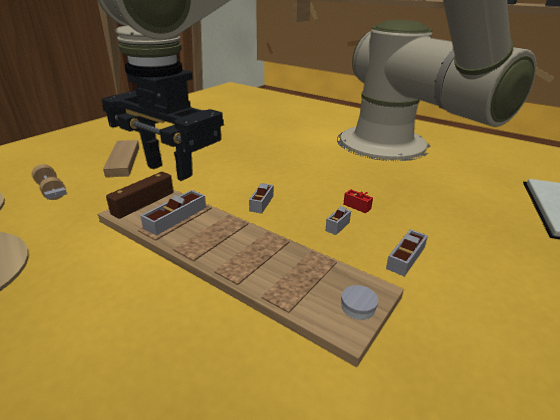

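The scene view shows plane_110 standing on the strip by the block, around (175,212), with nothing else disturbed. I'll do the other three, setting them down 0.5 mm lower.

```bash
sed -i 's/ZG+.0215/ZG+.021/' h.py
python3 - <<'E'
from h import *
for n in(90,70,50): print(n); go(n)
r.movep([.35,-.35,.3],ori(best([.35,-.35,.3],0))); st('park'); look('b')
im=cv2.imread("pics/top_b.png"); cv2.imwrite("pics/crop_b.png",cv2.resize(im[105:215,150:450],None,fx=2.6,fy=2.6,interpolation=cv2.INTER_CUBIC))
E
```

```text
90
down t10.47 [0.4522 0.2201 0.0256] w0.0637 F [-0.4  0.7 -0.3]
grip t11.08 [0.4518 0.22   0.0251] w0.0299 F [-0.6  0.1  2.1]
lift t11.73 [0.4513 0.2199 0.0991] w0.0296 F [ 0.9  0.3 -1.9]
set t14.17 [ 0.6058 -0.0485  0.0461] w0.0298 F [-0.2 -0.   0.6]
open t14.68 [ 0.6057 -0.0485  0.046 ] w0.0519 F [ 0.5  0.8 -0.8]
up t15.38 [ 0.6052 -0.0484  0.1291] w0.0522 F [-0.2  0.5 -0.5]
70
down t17.33 [ 0.4504 -0.0674  0.0255] w0.0601 F [0.4 0.1 1.1]
grip t17.94 [ 0.45   -0.0673  0.0251] w0.0257 F [-0.6  0.7  3.4]
lift t18.59 [ 0.4496 -0.0671  0.0993] w0.0256 F [-0.3  0.4 -2.1]
set t20.62 [0.6081 0.0366 0.0461] w0.0259 F [-0.1 -0.2  0.8]
open t21.13 [0.608  0.0366 0.046 ] w0.0480 F [0.  0.3 0.1]
up t21.84 [0.6076 0.0366 0.1291] w0.0480 F [ 0.1 -0.1  0.2]
50
down t23.87 [0.4361 0.0905 0.0255] w0.0563 F [-0.9 -0.4  0.6]
grip t24.48 [0.4357 0.0905 0.0251] w0.0217 F [-0.8 -0.6  2.6]
lift t25.12 [0.4353 0.0905 0.0993] w0.0220 F [-0.5 -0.8 -0.9]
set t27.12 [0.6099 0.1217 0.0461] w0.0217 F [-0.4  0.7  2.1]
open t27.62 [0.6098 0.1217 0.0459] w0.0439 F [-0.8 -1.7 -0.5]
up t28.33 [0.6094 0.1217 0.1291] w0.0438 F [-1.4 -0.9 -1.3]
park t30.37 [ 0.3504 -0.3496  0.2997] w0.0440 F [ 0.3  0.2 -0.3]
```

View pics/crop_b.png

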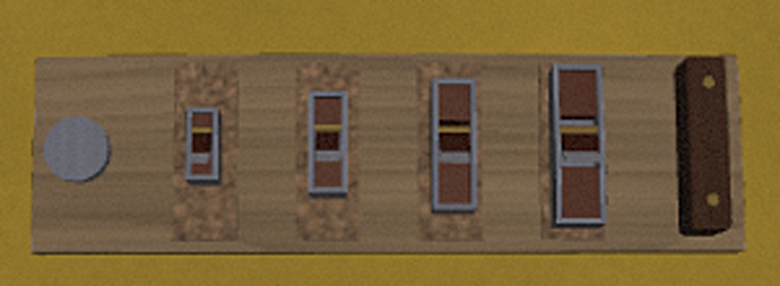

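View pics/scene_b.png

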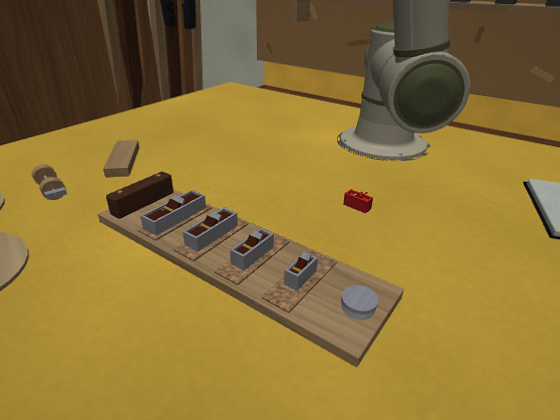

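Both views show the four planes upright on the cork in the order 110, 90, 70, 50 from the block. In the top crop they sit at (578,145), (455,145), (328,143) and (203,145), and the tin is in place. One quick numeric check of the centres from the upper rims before handing in.

Run:
```python
from h import *
im=r.snapshot("top")
for n,(x0,x1,y0,y1) in {50:(188,218,108,181),70:(309,347,92,194),90:(433,476,79,210),110:(554,605,65,224)}.items():
    p=cast("top",[[150+(x0+x1)/5.2,105+(y0+y1)/5.2]],.047)[0,:2]; print(n,'offset mm',((p-STR[n])*1000).round(1))
d=cv2.absdiff(im[135:195,160:197],cv2.imread("pics/top0.png")[135:195,160:197,::-1]); print('tin diff mean',d.mean())
st('end'); r.hand_in()
```

```text
50 offset mm [-1.5 -2.6]
70 offset mm [-1.1 -1.7]
90 offset mm [-2.  -1.5]
110 offset mm [-2.3 -1.1]
tin diff mean 2.9126126126126124
end t30.52 [ 0.3504 -0.3497  0.2998] w0.0442 F [-0.8 -0.5 -0.5]
the job is handed in; nothing more can be done
```

I put all four planes on the cork strips in the order 110, 90, 70, 50 mm, counting from the dark end block. I handed the job in at about 30.5 s of the 99 s allowed; no verdict was reported.

- **Placing:** every grip closed to the plane's expected width. The 110 mm plane was released just above its strip, about half a millimetre up by command. I lowered the other three 0.5 mm further before opening.
- **Last check:** both camera views show every plane upright and lengthwise on its strip. By rims read by eye from the top view, each centre is within about 3 mm of its strip's centre (limit 14 mm). I did not measure the final angles.
- **Everything else:** the tin looks unmoved in the before and after pictures, and I did not touch the red look-alike. The arm is parked clear. No check failed or disagreed.

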